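# Herb scoops back on their rests

## Robot

A 6-joint arm with a two-finger parallel gripper is mounted at the origin on the work surface. World frame = base frame: x ahead of the robot, y to its left, z up, the work surface at z = 0. Lengths are in mm, angles in rad, forces in N, time in s.
With the tool pointing down it reaches from about 350 to 875 mm from the base axis. Payload 4.2 kg.
Tool frame: the origin (TCP) lies at the very end of the fingers, on their centre line; the grasp point (between the pads) lies 19 mm behind it; z points along the fingers, y is the line along which they close (so a half turn about z gives the same grasp; the last joint's range is limited). The gripper opens to 85 mm and grips with 20 to 120 N. Pads are 22 mm wide; open, the fingers measure 114 mm over their backs; the gripper's body (76 mm by 85 mm) begins 54 mm behind the grasp point. The pads swing forward as they close: fully open they stand 13 mm farther back than shut.
Start: joints at [1.47, 0.385, 0.008, 0, -1.194, -0.259], TCP at [220.021, 584.97, 231.312] pointing down, gripper open.
Joint ranges: [-3.14, 3.14], [-1.21, 2.06], [-1.07, 1.41], [-3.16, 2.05], [-2.99, -0.16], [-3.1, 3.1]. Speed limits (rad/s): [2.79, 2.79, 3.14, 3.14, 3.14, 3.14].

## Interface

Orientations are given as a unit quaternion [x, y, z, w].
In Python, from bench import arm, optics gives the robot as it stands. The module is installed in compiled form; this text tells all that it offers.
- The arm moves only by the tool step_arm, never from a script. Its argument "motion" is a list of rows, each an object with "dr": the turn, a rotation vector about the tool's x, y, z in units of 8 degrees (1.0 is 8 degrees), a list of three; "slide": the shift along the tool's x, y, z in mm, a list of three; "jaw": the finger opening in mm, from 0 to 85.4. A call has exactly 8 rows; each row is the pose to reach, as a shift and turn from the pose commanded when the call began, along the tool's axes at that moment; what a row does not reach only later rows make up. A row lasts 1/8 s, in which the tool goes at most 62.5 mm and 10.7 degrees, less where a joint would pass 70% of its speed; a pose out of reach is approached as far as the arm can. A call with a gripper value outside its range is refused whole. The fingers move at their own pace and stop on an object; the grip force is fixed at half the most. Time passes only in rows, so rows that repeat a pose let the fingers close, or fill a call up. It gives the time, the measured TCP pose, the force, the opening and the grip force at its end, in the units of the state.
- arm.read_state(): the state, without advancing time (a new reading comes with each control period).
- optics.get_image(name): name is "scene" or "top"; returns the picture (420x560x3 uint8, blue, green, red); there is no depth.
- optics.camera_info(name): a dict with "camera_matrix" (3x3 intrinsics, pixels), "k1" (the pictures are not rectified: a ray, as slopes to the right and down, at radius r is drawn at 1 + k1 r^2 times it, then the intrinsics apply), "view" (4x4, takes a point from world to camera coordinates). Camera axes: x right, y up, looking along -z (the intrinsics and any distortion apply to the point x, -y, -z); pixel columns grow to the right and rows downward; lengths in mm; the calibration is good to about 2 mm. A picture is of the moment at which its call begins. camera_info takes no time and is no camera call.
- arm.job_done(): hands the job in; it is judged then, once.
The state is a dict: "clock": time; "joints": joint angles; "joint_vel": joint speeds; "joint_efforts": joint torques, N m; "position": TCP position; "ee_rot": TCP orientation; "contact_force": force on the tool from outside, world axes, zero at the start; "wrist_torque": the same for the moment, N m; "gripper_width": finger opening in mm; "grasp_force": force on a finger pad.
Only numpy, scipy, OpenCV 4.12 (cv2) and the standard library are available. Lean on these libraries where they do the work, as an engineer would, in place of code of your own. Each camera call takes 0.05 s, during which the arm holds its last target. There are 200 camera calls.

## Task

Put both herb scoops away on their own wooden rests, the large scoop on the large rest and the small one on the small rest: bowl flat in its bed between the cheeks, handle in the fork, lowered in and not dropped. The large scoop lies on the counter; the small one is in one of the three identical lidded tins: lay the lid of that tin right way up on the black rubber mat (or put it back on once the tin is empty), and leave the other two tins closed with their own lids. Do not shift any of the bottles and jars standing around.

Things in the scene. Friction and masses are not known exactly. Their poses are not given: they have to be found in the camera images.
- scoop_large_neck (a point): Large herb scoop: open aluminium bowl, straight wooden handle, 183 mm long, lying upright on its bowl on the counter. Point: centre of the handle near the bowl, where to grip; 28 mm above the scoop's underside. x from handle to bowl's mouth, z up. Handle 22 wide (y), 20 tall, x -80 to +25 mm; bowl x +25 to +103 mm, 60 wide, 38 tall.
- scoop_large: The large scoop as a whole; origin 28 mm below its neck point, level with its underside, same axes. About 170 g (varies), centre of mass some 35 mm ahead (+x) of the neck point, so it stands level on its bowl's flat floor and the handle is free underneath.
- scoop_small_neck (a point): Small herb scoop, same shape, 116 mm long, lying upright inside one of the three closed tins. Point: centre of the handle near the bowl, where to grip; 24 mm above the scoop's underside. x from handle to bowl's mouth, z up. Handle 18 wide (y), 16 tall, x -48 to +20 mm; bowl x +20 to +68 mm, 40 wide, 30 tall.
- scoop_small: The small scoop as a whole; origin 24 mm below its neck point, level with its underside, same axes. About 70 g (varies). In the tin it lies roughly along the tin's length, with at least 38 mm of free floor on either side of the handle's centre line at the neck.
- rest_large: Brown wooden rest of the large scoop, fixed: base 204 x 84 x 12 mm. At its +x end a bed between two cheeks (68 mm apart inside, 14 mm above the base) with an 8 mm high end stop; at its -x end a fork of two pegs (32 mm apart inside, tops 54 mm above the counter) at x = -68 mm. Between pegs and cheeks only the base. Origin on the counter, 40 mm below the seat point.
- rest_large_seat (a point): Where the large scoop's neck point is when fully home: bowl flat on the rest's base between the cheeks, handle between the pegs, mouth 5 mm short of the stop. 40 mm above the counter. x from fork to stop (the way the bowl's mouth faces when seated), z up. The scoop goes straight down into it.
- rest_small: Brown wooden rest of the small scoop, fixed: base 140 x 68 x 12 mm. At its +x end a bed between two cheeks (48 mm apart inside, 14 mm above the base) with an 8 mm high end stop; at its -x end a fork of two pegs (28 mm apart inside, tops 46 mm above the counter) at x = -41 mm. Between pegs and cheeks only the base. Origin on the counter, 36 mm below the seat point.
- rest_small_seat (a point): Where the small scoop's neck point is when fully home: bowl flat on the rest's base between the cheeks, handle between the pegs, mouth 5 mm short of the stop. 36 mm above the counter. x from fork to stop (the way the bowl's mouth faces when seated), z up. The scoop goes straight down into it.
- tin_a: One of three identical rectangular steel tins, fixed to the counter: 144 x 108 mm outside, 58 mm high, walls and floor 3 mm, open on top under a loose lid. Origin at the centre of its underside. Its axes: z up, x along its length, y across. Exactly one of the tins holds the small scoop.
- lid_a_handle (a point): Centre of the wooden bar handle of the loose lid of tin_a. Bar 50 long (x), 18 wide (y), 28 mm tall, on the middle of a steel plate 150 x 114 x 4 mm with a 6 mm lip beneath that drops into the tin with about 3 mm play; 120 g; lifts straight off. x along its length, z up. Point 76 mm above the counter when closed, 27 mm when on the mat; 14 mm above the plate.
- tin_b: One of three identical rectangular steel tins, fixed to the counter: 144 x 108 mm outside, 58 mm high, walls and floor 3 mm, open on top under a loose lid. Origin at the centre of its underside. Its axes: z up, x along its length, y across. Exactly one of the tins holds the small scoop.
- lid_b_handle (a point): Centre of the wooden bar handle of the loose lid of tin_b. Bar 50 long (x), 18 wide (y), 28 mm tall, on the middle of a steel plate 150 x 114 x 4 mm with a 6 mm lip beneath that drops into the tin with about 3 mm play; 120 g; lifts straight off. x along its length, z up. Point 76 mm above the counter when closed, 27 mm when on the mat; 14 mm above the plate.
- tin_c: One of three identical rectangular steel tins, fixed to the counter: 144 x 108 mm outside, 58 mm high, walls and floor 3 mm, open on top under a loose lid. Origin at the centre of its underside. Its axes: z up, x along its length, y across. Exactly one of the tins holds the small scoop.
- lid_c_handle (a point): Centre of the wooden bar handle of the loose lid of tin_c. Bar 50 long (x), 18 wide (y), 28 mm tall, on the middle of a steel plate 150 x 114 x 4 mm with a 6 mm lip beneath that drops into the tin with about 3 mm play; 120 g; lifts straight off. x along its length, z up. Point 76 mm above the counter when closed, 27 mm when on the mat; 14 mm above the plate.
- mat: Thin black rubber mat for a lid, 160 x 124 x 3 mm, fixed flat on the counter. Origin at the centre of its underside. Its axes: z up, x along its length, y across. 
- vial_1: Bystander: small amber dropper bottle, 32 mm across, 85 mm tall, loose. Origin at the centre of its underside.
- vial_2: Bystander: small amber dropper bottle, 32 mm across, 85 mm tall, loose. Origin at the centre of its underside.
- vial_3: Bystander: small amber dropper bottle, 32 mm across, 85 mm tall, loose. Origin at the centre of its underside.
- jar_1: Bystander: white salve jar with brass lid, 68 mm across, 50 mm tall, loose. Origin at the centre of its underside.
- jar_2: Bystander: white salve jar with brass lid, 68 mm across, 50 mm tall, loose. Origin at the centre of its underside.
- jar_3: Bystander: white salve jar with brass lid, 68 mm across, 50 mm tall, loose. Origin at the centre of its underside.
- bottle_1: Bystander: amber syrup bottle, 48 mm across, 140 mm tall, loose. Origin at the centre of its underside.
- lid_a: The lid of tin_a as a body; origin 24 mm below its handle point, same axes.
Things that resemble listed ones, but are neither listed nor needed, are in the scene too. What is shaped like the rest_small but pink is not meant.

How it is judged (in metres and radians):
At the end, for the whole second after the job is handed in: Scoops at rest in their own rests: neck within 15 mm lengthwise, 7 sideways, 4 in height of seat, aligned within 0.10 rad, tilt under 0.08. Empty tins closed by own lids (10 mm, 0.15 rad, flat). Lid of the scoop's tin flat and upright on the mat (centres within 35 mm) or back on its tin (x of scoop_large_neck in the frame of rest_large_seat between -0.015 and 0.015 m and y of scoop_large_neck in the frame of rest_large_seat between -0.007 and 0.007 m and z of scoop_large_neck in the frame of rest_large_seat between -0.004 and 0.004 m and angle between the x axis of scoop_large_neck and the x axis of rest_large_seat, either way round below 0.1 rad and angle between each of scoop_large_neck, scoop_small_neck's own z axis and vertical below 0.08 rad and linear speed of each of scoop_large, scoop_small, lid_a below 0.02 m/s and x of scoop_small_neck in the frame of rest_small_seat between -0.015 and 0.015 m and y of scoop_small_neck in the frame of rest_small_seat between -0.007 and 0.007 m and z of scoop_small_neck in the frame of rest_small_seat between -0.004 and 0.004 m and angle between the x axis of scoop_small_neck and the x axis of rest_small_seat, either way round below 0.1 rad and horizontal distance between lid_b_handle and tin_b below 0.01 m and height (world z) of lid_b_handle between 0.07 and 0.08 m and angle between each of lid_b_handle, lid_c_handle's own z axis and vertical below 0.05 rad and angle between the x axis of lid_b_handle and the x axis of tin_b, either way round below 0.15 rad and horizontal distance between lid_c_handle and tin_c below 0.01 m and height (world z) of lid_c_handle between 0.07 and 0.08 m and angle between the x axis of lid_c_handle and the x axis of tin_c, either way round below 0.15 rad and ((horizontal distance between lid_a_handle and mat below 0.035 m and height (world z) of lid_a_handle below 0.031 m and angle between lid_a_handle's own z axis and vertical below 0.05 rad) or (horizontal distance between lid_a_handle and tin_a below 0.01 m and height (world z) of lid_a_handle between 0.07 and 0.08 m and angle between lid_a_handle's own z axis and vertical below 0.05 rad and angle between the x axis of lid_a_handle and the x axis of tin_a, either way round below 0.15 rad))); the robot touches nothing.
It fails at once if a bottle or jar standing around is moved by more than 25 mm (distance of any of vial_1, vial_2, vial_3, jar_1, jar_2, jar_3, bottle_1 from where it was at the start of the episode above 0.025 m).
It fails at once if a scoop is dropped or thrown (moves faster than 0.6 m/s while the fingers do not touch it) ((linear speed of scoop_large above 0.6 m/s and contact force between scoop_large and the fingers below 0.05 N) or (linear speed of scoop_small above 0.6 m/s and contact force between scoop_small and the fingers below 0.05 N)).
It also fails if it takes over 72 s, if anything falls off the work surface, if the arm or the gripper's body presses on something with over 40 N, if the wrist force passes 120 N, or if a joint passes its speed limit or range.

## Working session

There is one attempt and no reset: what is moved stays moved. The work goes in short steps, Python scripts to look and compute and a tool call to move; the robot and the scene stay as the last step left them, time stands still between calls to the robot, and variables do not carry over. Pictures are saved under pics/ and viewed, at most 10 in all, crops included, and the job is handed in when it is done.

Besides the shell and the picture viewer there is one more tool, called after ">>>" as name(argument=value, ...), one argument or row to a line, values as JSON. step_arm: Moves the arm, as the interface text tells. Its arguments: {"type":"object","properties":{"motion":{"type":"array","items":{"type":"object","properties":{"dr":{"type":"array","items":{"type":"number"}},"slide":{"type":"array","items":{"type":"number"}},"jaw":{"type":"number"}}}}},"required":["motion"]}

```bash
mkdir -p pics
python3 - <<'E'
from bench import arm, optics
import cv2
for n in("scene","top"):
    cv2.imwrite(f"pics/{n}0.png",optics.get_image(n)); i=optics.camera_info(n); print(i)
print(arm.read_state())
E
```

```text
{'camera_matrix': array([[540.93357489,   0.        , 278.40284054],
       [  0.        , 540.93357489, 213.09346161],
       [  0.        ,   0.        ,   1.        ]]), 'k1': 0.02004177802322851, 'view': array([[-3.04156902e-01,  9.52621841e-01,  4.53958235e-04,
         2.63633872e+02],
       [-6.75237492e-01, -2.15928615e-01,  7.05286582e-01,
         2.69040117e+02],
       [ 6.71969425e-01,  2.14211252e-01,  7.08922161e-01,
        -1.67264598e+03],
       [ 0.00000000e+00,  0.00000000e+00,  0.00000000e+00,
         1.00000000e+00]])}
{'camera_matrix': array([[454.01981405,   0.        , 274.8403192 ],
       [  0.        , 454.01981405, 214.2105524 ],
       [  0.        ,   0.        ,   1.        ]]), 'k1': -0.10372883236749275, 'view': array([[ 1.32753515e-02, -9.99911653e-01,  6.71343542e-04,
        -9.98757426e+01],
       [ 9.96486709e-01,  1.32853988e-02,  8.26906080e-02,
        -4.95673015e+02],
       [-8.26922216e-02, -4.28761969e-04,  9.96575041e-01,
        -1.39574418e+03],
       [ 0.00000000e+00,  0.00000000e+00,  0.00000000e+00,
         1.00000000e+00]])}
{'clock': 0.1, 'joints': array([ 1.46960170e+00,  3.85471312e-01,  6.77964299e-03, -4.08142395e-04,
       -1.19399114e+00, -2.58595923e-01]), 'joint_vel': array([ 1.24955517e-03, -1.31741462e-05,  2.08862080e-03,  1.49390633e-03,
       -1.66685057e-03, -1.71527327e-03]), 'joint_efforts': array([-7.99387944e-04, -3.93318880e+01,  1.88930172e+01,  4.19797942e+00,
       -2.59636545e-03,  6.67228662e-06]), 'position': array([219.86003798, 584.50901509, 230.34670439]), 'ee_rot': array([ 9.83848511e-01, -1.79000506e-01, -1.14939483e-04,  9.55233838e-04]), 'contact_force': array([-0.42622059, -0.74470733,  0.34794286]), 'wrist_torque': array([-0.01691297, -0.00040832,  0.01153425]), 'grasp_force': 0.0, 'gripper_width': 85.4494916606092}
```

View pics/scene0.png

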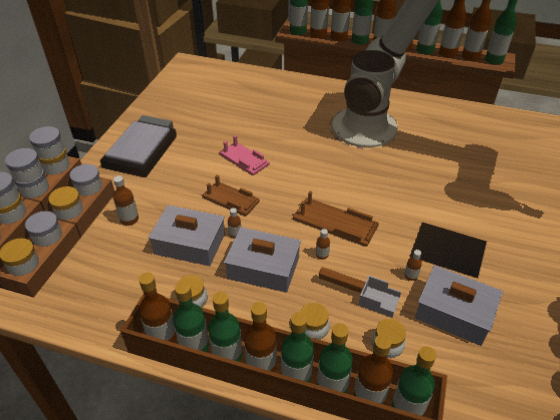

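View pics/top0.png

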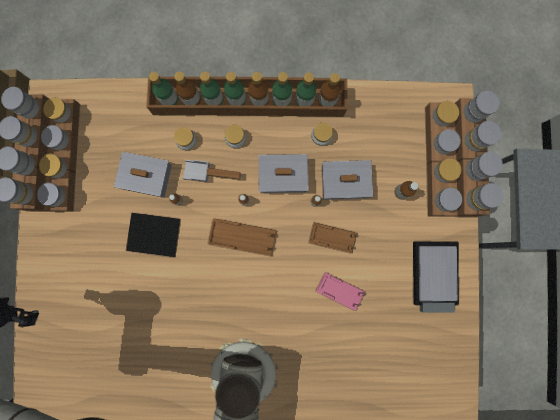

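The scene shows the large scoop (360,290), a brown large rest (335,220), a brown small rest (230,195) and a pink decoy (244,155). There are three tins at (187,235), (263,258) and (460,303), and the mat at (450,248). In the top view these are: scoop (212,172), rests (243,237) and (334,237), pink decoy (341,291), tins (143,174), (284,173) and (348,180), mat (153,235). By description I choose the brown rests, and the plain wood-handled scoop at top (212,172) as the large one. Next I check that choice in a close crop.

```bash
cat > h.py <<'E'
import numpy as np, cv2
from bench import arm, optics
from scipy.spatial.transform import Rotation as R
I={n:optics.camera_info(n) for n in("scene","top")}
def plane(n,px,z):
    i=I[n];K=i["camera_matrix"];V=np.array(i["view"])
    p=cv2.undistortPoints(np.array(px,float).reshape(-1,1,2),K,np.array([i["k1"],0,0,0.]))[:,0]
    d=np.c_[p[:,0],-p[:,1],-np.ones(len(p))]@V[:3,:3]; c=-V[:3,:3].T@V[:3,3]
    return (c+d*((z-c[2])/d[:,2])[:,None])[:,:2]
def proj(n,P):
    i=I[n];V=np.array(i["view"]);q=np.atleast_2d(P)@V[:3,:3].T+V[:3,3]
    s=np.c_[q[:,0],-q[:,1]]/-q[:,2:];s*=1+i["k1"]*(s**2).sum(1,keepdims=True)
    return s*i["camera_matrix"][0,0]+i["camera_matrix"][:2,2]
def blobs(mask,amin):
    cs,_=cv2.findContours(mask.astype(np.uint8),cv2.RETR_EXTERNAL,cv2.CHAIN_APPROX_NONE)
    return [c for c in cs if cv2.contourArea(c)>amin]
def rect(n,c,z):
    w=plane(n,c[:,0],z).astype(np.float32); (x,y),(a,b),t=cv2.minAreaRect(w)
    if a<b:a,b,t=b,a,t+90
    return np.round([x,y,a,b,(t+90)%180-90],1)
E
python3 - <<'E'
from h import *
a=cv2.imread("pics/top0.png")
cv2.imwrite("pics/crop.png",cv2.resize(a[110:310,105:375],None,fx=2.95,fy=2.95,interpolation=cv2.INTER_CUBIC))
for n in("top","scene"):
    a=cv2.imread(f"pics/{n}0.png");h=cv2.cvtColor(a,cv2.COLOR_BGR2HSV)
    for y,x in ([(237,270),(237,220),(174,195),(174,235),(185,130),(173,284),(172,320),(237,153),(300,300)] if n=="top" else [(220,320),(195,215),(283,345),(295,380),(250,445),(230,160),(235,187),(170,300)]):print(n,y,x,h[y,x])
E
```

```text
top 237 270 [ 15 135 127]
top 237 220 [ 14 130 122]
top 174 195 [108   8 169]
top 174 235 [ 15 139 117]
top 185 130 [103  12 155]
top 173 284 [ 15 134 105]
top 172 320 [ 17 100 166]
top 237 153 [15 15 33]
top 300 300 [ 16  97 168]
scene 220 320 [ 14 187 127]
scene 195 215 [ 13 174 141]
scene 283 345 [ 14 180  58]
scene 295 380 [  4  12 150]
scene 250 445 [ 16 114  29]
scene 230 160 [150  12 143]
scene 235 187 [150   9 135]
scene 170 300 [ 16 142 203]
```

View pics/crop.png

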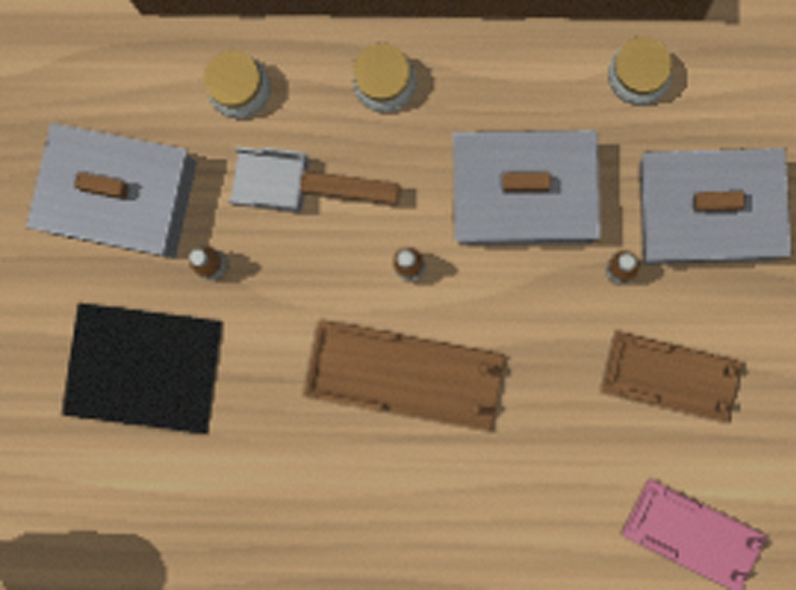

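The crop (scale 2.95, origin 105,110) confirms the choice. The large scoop has its mouth to the left and its handle at (350,187), and the brown rests' stops are at the left with pegs at the right. The tin bars are at (100,186), (526,181) and (719,201), and the mat is at (143,368).

Run:
```python
from h import *
for n in("top","scene"):
    a=cv2.imread(f"pics/{n}0.png");h=cv2.cvtColor(a,cv2.COLOR_BGR2HSV);H,S,V=[h[...,k].astype(int) for k in range(3)]
    box=np.zeros(H.shape,bool)
    if n=="top": box[150:265,105:385]=1
    else: box[165:345,130:520]=1
    br=box&(H<19)&(H>8)&((S>118)&(V<140)&(V>70) if n=="top" else (S>150)&(V<165)&(V>35))
    br=cv2.morphologyEx(br.astype(np.uint8),cv2.MORPH_OPEN,np.ones((2,2)))
    print(n,"brown")
    for c in blobs(br,25):
        A=cv2.contourArea(c);m=c[:,0].mean(0);print(m.round(),A,"z12",rect(n,c,12),"z38",rect(n,c,38),"z90",rect(n,c,90))
    print("black")
    for c in blobs(box&(V<48),300): print(c[:,0].mean(0).round(),rect(n,c,3))
    print("grey")
    for c in blobs(box&(S<45)&(V>105),120): print(c[:,0].mean(0).round(),cv2.contourArea(c),"z62",rect(n,c,62),"z38",rect(n,c,38))
```

```text
top brown
[333. 238.] 856.5 z12 [ 424.7 -277.5  138.1   66.2   76.7] z38 [ 423.9 -274.2  135.5   65.    76.7] z90 [ 422.3 -267.4  130.5   62.6   76.7]
[243. 238.] 1591.5 z12 [422.7   6.2 201.3  82.8  80. ] z38 [421.9   4.3 197.6  81.3  80. ] z90 [420.4   0.7 190.2  78.3  80. ]
[350. 179.] 71.0 z12 [ 614.4 -328.5   48.1   16.   -89.1] z38 [ 610.1 -324.2   47.3   15.7  -89.1] z90 [ 601.5 -315.6   45.5   15.2  -89.1]
[284. 172.] 56.0 z12 [ 632.1 -120.5   44.4   12.8  -89.2] z38 [ 627.5 -120.    43.5   12.6  -89.2] z90 [ 618.3 -119.    41.9   12.1  -89.2]
[225. 174.] 181.5 z12 [622.7  68.7 103.5  21.8  83. ] z38 [618.3  65.7 101.6  21.4  83. ] z90 [609.4  59.8  97.8  20.6  83. ]
[139. 173.] 57.5 z12 [622.8 341.1  49.4  15.8  79.3] z38 [618.3 333.1  48.5  15.5  79.3] z90 [609.4 317.2  46.7  14.9  79.3]
black
[153. 234.] [429.3 293.2 157.9 121.3  83.9]
grey
[347. 179.] 1714.0 z62 [ 605.3 -313.5  150.7  114.   -87.3] z38 [ 609.3 -317.4  153.3  116.   -87.3]
[196. 167.] 342.0 z62 [627.2 151.8  71.5  61.   85.3] z38 [631.5 156.1  72.8  62.   85.3]
[283. 173.] 1717.5 z62 [ 622.2 -116.4  149.6 
[... 1762 characters left out ...]
 220.] 2109.0 z12 [425.6  15.9 207.3 117.   79.6] z38 [451.   19.8 201.8 113.9  79.6] z90 [501.7  27.7 190.9 107.7  79.6]
[230. 196.] 996.5 z12 [ 432.1 -272.5  162.    90.    72.2] z38 [ 457.3 -261.   157.7   87.7   72.2] z90 [ 507.7 -237.8  149.1   82.9   72.2]
black
[447. 249.] [434.2 294.8 156.9 122.4  83.5]
grey
[376. 294.] 416.5 z62 [665.9 160.3  89.   55.3  69.2] z38 [647.4 160.2  91.3  56.8  69.2]
[462. 297.] 2979.0 z62 [618.6 323.4 149.3 112.1  79.6] z38 [598.9 327.4 153.1 114.9  79.6]
[263. 252.] 2364.5 z62 [ 626.9 -116.1  153.1  112.5  -88.4] z38 [ 607.4 -123.3  157.   115.4  -88.4]
[187. 227.] 2065.5 z62 [ 610.  -310.8  148.2  112.3  -87.5] z38 [ 590.  -323.   152.   115.2  -87.5]
```

```bash
cat >> h.py <<'E'
def go(x,y,z,yaw,P=None,Q=None):
    "slide and dr from the current pose to tool-down pose with tool x at yaw deg"
    s=arm.read_state();p=np.array(s["position"]) if P is None else np.array(P);r=R.from_quat(s["ee_rot"] if Q is None else Q)
    t=R.from_euler("z",yaw,degrees=True)*R.from_euler("x",180,degrees=True)
    return "slide",r.inv().apply(np.array([x,y,z])-p).round(1),"dr",np.round((r.inv()*t).as_rotvec(degrees=True)/8,2)
def st():
    s=arm.read_state();a=R.from_quat(s["ee_rot"]).as_matrix()
    print("t",s["clock"],"p",np.round(s["position"],1),"yaw",np.degrees(np.arctan2(a[1,0],a[0,0])).round(1),"w",round(s["gripper_width"],1),"F",np.round(s["contact_force"],1),"g",round(s["grasp_force"],1))
E
python3 - <<'E'
from h import *
print(go(616.4,323,140,-100.6,P=[220.02,584.97,231.3]))
print(plane("top",[(174,198),(243,199),(318,200)],80),plane("top",[(185,136),(234,133),(322,132)],50))
E
```

```text
('slide', array([463.2, 105.4,  91.6]), 'dr', array([ 0.01, -0.01, 10.  ]))
[[ 536.97509165  211.11421683]
 [ 536.5101189     2.76395943]
 [ 536.51484887 -222.16470756]] [[ 735.70740922  190.35368377]
 [ 746.51552795   37.22762577]
 [ 753.4719771  -236.79418813]]
```

>>> step_arm(
  motion=[
    {"slide": [57,13,11.5],"dr": [0,0,1.25],"jaw": 55},
    {"slide": [115,26,23],"dr": [0,0,2.5],"jaw": 55},
    {"slide": [173,39,34],"dr": [0,0,3.75],"jaw": 55},
    {"slide": [231,52,46],"dr": [0,0,5],"jaw": 55},
    {"slide": [289,65,57],"dr": [0,0,6.25],"jaw": 55},
    {"slide": [347,79,69],"dr": [0,0,7.5],"jaw": 55},
    {"slide": [405,92,80],"dr": [0,0,8.75],"jaw": 55},
    {"slide": [463.2,105.4,91.6],"dr": [0,0,10],"jaw": 55},
  ],
)

```text
clock: 1.1
position: [617.7, 322.0, 138.8]
ee_rot: [-0.637, 0.771, 0.0, -0.0]
contact_force: [-0.4, 0.1, -0.6]
gripper_width: 55.1
grasp_force: 0.0
```

Run:
```python
from h import *
st(); print(go(616.4,323,66.5,-100.6))
```

```text
t 1.1 p [617.7 322.  138.8] yaw -100.9 w 55.1 F [-0.4  0.1 -0.6] g 0.0
('slide', array([-0.8,  1.4, 72.3]), 'dr', array([ 0.  , -0.  , -0.04]))
```

>>> step_arm(
  motion=[
    {"slide": [0,0,40],"dr": [0,0,0],"jaw": 55},
    {"slide": [0,0,68],"dr": [0,0,0],"jaw": 50},
    {"slide": [0,0,73],"dr": [0,0,0],"jaw": 40},
    {"slide": [0,0,73],"dr": [0,0,0],"jaw": 10},
    {"slide": [0,0,73],"dr": [0,0,0],"jaw": 10},
    {"slide": [0,0,73],"dr": [0,0,0],"jaw": 10},
    {"slide": [0,0,73],"dr": [0,0,0],"jaw": 10},
    {"slide": [0,0,73],"dr": [0,0,0],"jaw": 10},
  ],
)

```text
clock: 2.1
position: [616.7, 323.8, 67.9]
ee_rot: [-0.639, 0.769, -0.0, 0.001]
contact_force: [-0.7, 0.6, 3.2]
gripper_width: 16.8
grasp_force: 63.1
```

Run:
```python
from h import *
st(); print(go(431.7,294,170,-96.3))
```

```text
t 2.1 p [616.7 323.8  67.9] yaw -100.6 w 16.8 F [-0.7  0.6  3.2] g 63.1
('slide', array([  63.2,  176.2, -102.4]), 'dr', array([-0.01,  0.01, -0.54]))
```

>>> step_arm(
  motion=[
    {"slide": [0,0,-25],"dr": [0,0,0],"jaw": 10},
    {"slide": [0,0,-60],"dr": [0,0,0],"jaw": 10},
    {"slide": [8,25,-100],"dr": [0,0,0],"jaw": 10},
    {"slide": [22,60,-102],"dr": [0,0,-0.2],"jaw": 10},
    {"slide": [40,105,-102],"dr": [0,0,-0.4],"jaw": 10},
    {"slide": [52,145,-102],"dr": [0,0,-0.5],"jaw": 10},
    {"slide": [60,168,-102],"dr": [0,0,-0.5],"jaw": 10},
    {"slide": [63,176,-102],"dr": [0,0,-0.5],"jaw": 10},
  ],
)

```text
clock: 3.1
position: [430.8, 293.4, 168.9]
ee_rot: [-0.665, 0.746, 0.0, 0.0]
contact_force: [0.6, -0.8, -1.0]
gripper_width: 16.6
grasp_force: 62.4
```

Run:
```python
from h import *
st()
a=optics.get_image("top");b=optics.get_image("scene")
cv2.imwrite("pics/top1.png",a);cv2.imwrite("pics/scene1.png",b)
x=cv2.resize(a[120:260,95:215],None,fx=3.2,fy=3.2);y=cv2.resize(b[210:350,400:520],None,fx=3.2,fy=3.2)
cv2.imwrite("pics/t1.png",np.hstack([x,y]))
```

```text
t 3.1 p [430.8 293.4 168.9] yaw -96.6 w 16.6 F [ 0.6 -0.8 -1. ] g 62.4
```

View pics/t1.png

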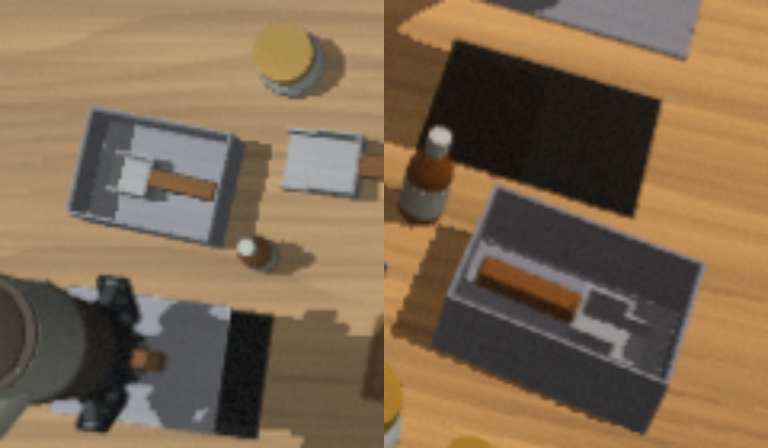

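The left picture (top) shows the small scoop in the opened tin: handle from crop (150,180) to (215,190), bowl at (135,173), mouth left. The right picture (scene) agrees. So the left tin is the right one, and its lid goes down on the mat.

>>> step_arm(
  motion=[
    {"slide": [0,0,45],"dr": [0,0,0],"jaw": 10},
    {"slide": [0,0,85],"dr": [0,0,0],"jaw": 10},
    {"slide": [0,0,108],"dr": [0,0,0],"jaw": 10},
    {"slide": [0,0,117],"dr": [0,0,0],"jaw": 10},
    {"slide": [0,0,120],"dr": [0,0,0],"jaw": 10},
    {"slide": [0,0,120],"dr": [0,0,0],"jaw": 45},
    {"slide": [0,0,120],"dr": [0,0,0],"jaw": 45},
    {"slide": [0,0,120],"dr": [0,0,0],"jaw": 45},
  ],
)

```text
clock: 4.2
position: [432.2, 294.2, 49.6]
ee_rot: [-0.665, 0.747, 0.0, 0.001]
contact_force: [-0.5, 0.1, -0.4]
gripper_width: 44.9
grasp_force: 0.0
```

Run:
```python
from h import *
st()
for n,bx in(("top",(150,200,112,172)),("scene",(265,340,415,500))):
    a=cv2.imread(f"pics/{n}1.png");h=cv2.cvtColor(a,cv2.COLOR_BGR2HSV);H,S,V=[h[...,k].astype(int) for k in range(3)]
    m=np.zeros(H.shape,bool);m[bx[0]:bx[1],bx[2]:bx[3]]=1
    for c in blobs(m&(H<22)&(S>90),25):print(n,c[:,0].mean(0).round(1),cv2.contourArea(c),"z35",rect(n,c,35))
    if n=="scene":
        V2=cv2.inRange(h,(0,90,0),(22,255,255))&(m*255).astype(np.uint8)
        for c in blobs(V2,25):
            print(c[:,0][::4].tolist())
b=plane("top",[(95+135/3.2,120+173/3.2)],33);print("bowl",b)
```

```text
t 4.2 p [432.2 294.2  49.6] yaw -96.6 w 44.9 F [-0.5  0.1 -0.4] g 0.0
top [151.3 177.2] 86.5 z35 [606.8 295.2  65.3  16.8  78.1]
top [140.9 174.8] 896.5 z35 [616.2 328.7 193.6 156.7 -89.4]
scene [435.7 333. ] 505.5 z35 [702.2 294.9  99.6  51.2 -82.5]
scene [495.1 321.7] 261.5 z35 [636.6 407.4 117.7  26.  -12.7]
scene [444.8 300. ] 271.5 z35 [617.6 296.5  66.1  26.4  78.2]
scene [451.1 278.1] 1026.0 z35 [577.1 322.9 215.1 133.1 -72.2]
[[415, 318], [415, 322], [415, 326], [415, 330], [415, 334], [415, 338], [418, 339], [422, 339], [426, 339], [430, 339], [434, 339], [438, 339], [442, 339], [446, 339], [450, 339], [454, 339], [458, 339], [462, 339], [464, 339], [460, 337], [456, 335], [452, 334], [448, 332], [444, 330], [440, 329], [436, 327], [432, 325], [428, 324], [424, 322], [420, 320], [416, 319]]
[[499, 298], [498, 302], [497, 306], [496, 310], [494, 314], [493, 318], [492, 322], [491, 326], [489, 330], [487, 334], [485, 338], [487, 339], [491, 339], [495, 339], [499, 339], [499, 335], [499, 331], [499, 327], [499, 323], [499, 319], [499, 315], [499, 311], [499, 307], [499, 303], 
[... 500 characters left out ...]
286], [427, 282], [429, 278], [430, 274], [432, 270], [435, 267], [439, 268], [443, 270], [447, 271], [451, 273], [455, 274], [459, 276], [463, 277], [467, 279], [471, 280], [475, 282], [479, 283], [483, 285], [487, 286], [491, 288], [495, 289], [499, 291], [499, 287], [499, 283], [499, 279], [499, 275], [499, 271], [499, 267], [497, 265], [493, 265], [489, 265], [485, 265], [481, 265], [480, 268], [479, 272], [477, 273], [476, 276], [472, 275], [469, 274], [466, 272], [464, 272], [462, 270], [463, 268], [461, 272], [457, 271], [456, 268], [453, 270], [449, 267], [445, 265], [443, 267], [439, 265], [435, 265], [431, 265], [427, 265], [423, 265], [419, 265]]
bowl [[616.94719828 341.65828034]]
```

Run:
```python
from h import *
print(go(612,310,120,-101.9))
```

```text
('slide', array([ -36.5, -176.9,  -70.2]), 'dr', array([-0.01,  0.01,  0.66]))
```

>>> step_arm(
  motion=[
    {"slide": [0,0,-25],"dr": [0,0,0],"jaw": 45},
    {"slide": [0,0,-60],"dr": [0,0,0],"jaw": 38},
    {"slide": [-10,-50,-70],"dr": [0,0,0.3],"jaw": 38},
    {"slide": [-22,-105,-70],"dr": [0,0,0.6],"jaw": 38},
    {"slide": [-33,-155,-70],"dr": [0,0,0.66],"jaw": 38},
    {"slide": [-36.5,-177,-70],"dr": [0,0,0.66],"jaw": 38},
    {"slide": [-36.5,-177,-70],"dr": [0,0,0.66],"jaw": 38},
    {"slide": [-36.5,-177,-60],"dr": [0,0,0.66],"jaw": 38},
  ],
)

```text
clock: 5.2
position: [611.5, 309.8, 109.3]
ee_rot: [-0.63, 0.776, 0.0, 0.001]
contact_force: [-0.2, 0.5, 0.4]
gripper_width: 37.8
grasp_force: 0.0
```

Run:
```python
from h import *
st(); print(go(612,310,8.5,-101.9))
b=optics.get_image("scene");print(I["scene"]["view"][0][3]);cv2.imwrite("pics/s2.png",b)
h=cv2.cvtColor(b,cv2.COLOR_BGR2HSV)
# lid on mat: steel plate and bar at z=17 / 41
a=optics.get_image("top");cv2.imwrite("pics/top2.png",a)
h=cv2.cvtColor(a,cv2.COLOR_BGR2HSV);m=np.zeros(a.shape[:2],bool);m[205:265,110:200]=1
for c in blobs(m&(h[...,1]<45)&(h[...,2]>90),300):print("lid",rect("top",c,17))
```

```text
t 5.2 p [611.5 309.8 109.3] yaw -101.9 w 37.8 F [-0.2  0.5  0.4] g 0.0
('slide', array([-1.000e-01, -3.000e-01,  1.008e+02]), 'dr', array([-0.01,  0.01,  0.  ]))
263.63387211196834
lid [431.  291.  149.4 115.2  83. ]
```

>>> step_arm(
  motion=[
    {"slide": [0,0,35],"dr": [0,0,0],"jaw": 38},
    {"slide": [0,0,65],"dr": [0,0,0],"jaw": 38},
    {"slide": [0,0,88],"dr": [0,0,0],"jaw": 38},
    {"slide": [0,0,100],"dr": [0,0,0],"jaw": 38},
    {"slide": [0,0,101],"dr": [0,0,0],"jaw": 38},
    {"slide": [0,0,101],"dr": [0,0,0],"jaw": 8},
    {"slide": [0,0,101],"dr": [0,0,0],"jaw": 8},
    {"slide": [0,0,101],"dr": [0,0,0],"jaw": 8},
  ],
)

```text
clock: 6.3
position: [611.5, 309.7, 8.3]
ee_rot: [-0.63, 0.776, 0.0, -0.0]
contact_force: [-2.2, -0.5, 3.6]
gripper_width: 16.9
grasp_force: 60.1
```

Run:
```python
from h import *
st(); print(go(612,300,180,-101.9))
```

```text
t 6.3 p [611.5 309.7   8.3] yaw -101.9 w 16.9 F [-2.2 -0.5  3.6] g 60.1
('slide', array([   9.4,   -2.4, -171.7]), 'dr', array([0., 0., 0.]))
```

>>> step_arm(
  motion=[
    {"slide": [0,0,-15],"dr": [0,0,0],"jaw": 8},
    {"slide": [0,0,-40],"dr": [0,0,0],"jaw": 8},
    {"slide": [0,0,-75],"dr": [0,0,0],"jaw": 8},
    {"slide": [0,0,-110],"dr": [0,0,0],"jaw": 8},
    {"slide": [5,5,-140],"dr": [0,0,0],"jaw": 8},
    {"slide": [25,10,-150],"dr": [0,0,0],"jaw": 8},
    {"slide": [60,18,-150],"dr": [0,0,0],"jaw": 8},
    {"slide": [105,26,-150],"dr": [0,0,0],"jaw": 8},
  ],
)

```text
clock: 7.3
position: [563.2, 210.4, 156.9]
ee_rot: [-0.63, 0.776, 0.0, -0.001]
contact_force: [1.1, -1.3, -1.2]
gripper_width: 17.2
grasp_force: 59.7
```

Run:
```python
from h import *
st(); print(go(424.5,-287.4,150,-103.3))
f=lambda pts:[(105+x/2.95,110+y/2.95) for x,y in pts]
for z,p in((46,[(738,370),(733,406)]),(54,[(490,370),(485,408)])):
    q=plane("top",f(p),z);print(q,q.mean(0))
for p in([(618,332),(602,392),(728,421),(741,360)],[(320,321),(304,397),(495,431),(509,354)]):
    q=plane("top",f(p),12);print(q.round(1),q.mean(0), [np.degrees(np.arctan2(*(q[i]-q[j])[::-1])).round(1) for i,j in((0,3),(1,2))])
```

```text
t 7.3 p [563.2 210.4 156.9] yaw -101.9 w 17.2 F [ 1.1 -1.3 -1.2] g 59.7
('slide', array([515.7,  33.3,   7.4]), 'dr', array([ 0.01, -0.01,  0.18]))
[[ 432.94445552 -340.13285865]
 [ 395.57911128 -334.95009164]] [ 414.2617834  -337.54147515]
[[429.4449562  -82.8008836 ]
 [390.36275208 -78.20869511]] [409.90385414 -80.50478935]
[[ 473.1 -218. ]
 [ 409.2 -201.4]
 [ 380.  -335.6]
 [ 444.9 -349.4]] [ 426.81143099 -276.08408218] [np.float64(77.9), np.float64(77.7)]
[[ 480.6   99.3]
 [ 399.5  114.4]
 [ 366.6  -88.6]
 [ 448.2 -102.4]] [423.72214372   5.68157755] [np.float64(80.9), np.float64(80.8)]
```

Run:
```python
import cv2,numpy as np
a=cv2.imread("pics/top2.png");b=cv2.imread("pics/s2.png")
f=lambda im,y,x,h,w,s:cv2.resize(im[y:y+h,x:x+w],(400,int(400*h/w)),interpolation=cv2.INTER_LANCZOS4)
g=np.vstack([np.hstack([f(a,215,305,42,56,0),f(a,212,205,42,80,0)[:210] if 0 else cv2.resize(a[215:257,205:285],(400,300),interpolation=cv2.INTER_LANCZOS4)]),
 np.hstack([cv2.resize(b[170:220,198:265],(400,300),interpolation=cv2.INTER_LANCZOS4),cv2.resize(b[185:248,290:382],(400,300),interpolation=cv2.INTER_LANCZOS4)])])
cv2.imwrite("pics/rests.png",g)
```

```text
(no output)
```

View pics/rests.png

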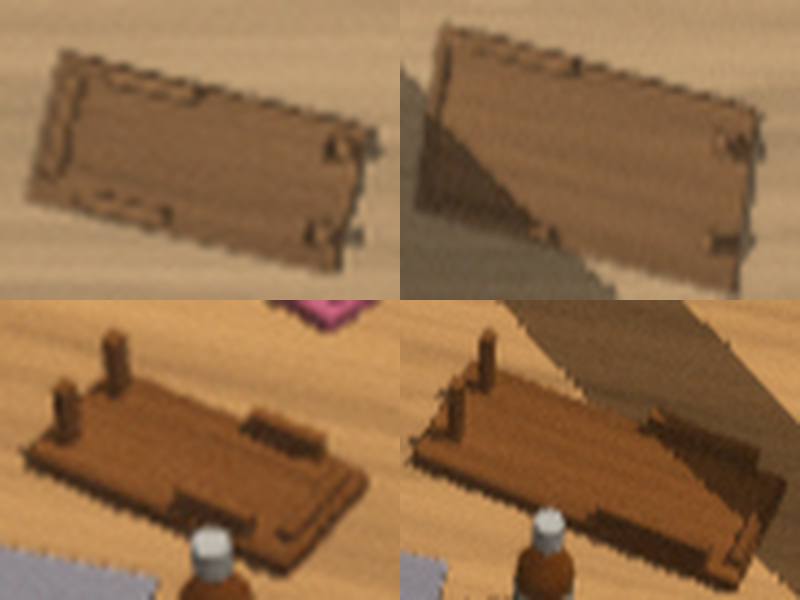

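>>> step_arm(
  motion=[
    {"slide": [55,5,3],"dr": [0,0,0],"jaw": 8},
    {"slide": [112,10,7],"dr": [0,0,0],"jaw": 8},
    {"slide": [170,15,7],"dr": [0,0,0],"jaw": 8},
    {"slide": [228,20,7],"dr": [0,0,0.1],"jaw": 8},
    {"slide": [285,24,7],"dr": [0,0,0.1],"jaw": 8},
    {"slide": [343,28,7],"dr": [0,0,0.1],"jaw": 8},
    {"slide": [400,31,7],"dr": [0,0,0.1],"jaw": 8},
    {"slide": [450,33,7],"dr": [0,0,0.1],"jaw": 8},
  ],
)

```text
clock: 8.3
position: [437.2, -223.2, 150.2]
ee_rot: [-0.624, 0.781, 0.001, -0.0]
contact_force: [0.4, -0.4, -0.8]
gripper_width: 17.0
grasp_force: 59.7
```

The upper row (top view) shows the small rest's pegs with bases near (333,150) and (315,232) and tops near (372,145) and (350,235). Its stop's inner edge runs along (83,80)–(65,178). The lower row (scene view) shows peg tops at (115,338), (65,383) for the small rest and (488,332), (457,380) for the large one.

Run:
```python
from h import *
A=lambda P:[(305+x/7.143,215+y/7.143) for x,y in P]
B=lambda P:[(205+(x-400)/5,215+y/7.143) for x,y in P]
C=lambda P:[(198+x/5.97,170+(y-300)/6) for x,y in P]
D=lambda P:[(290+(x-400)/4.348,185+(y-300)/4.762) for x,y in P]
u=lambda d:np.array([np.cos(np.radians(d)),np.sin(np.radians(d))])
dt=np.array([2.3,.8])
def rep(tag,q,d,off):
    m=q.mean(0);print(tag,m.round(1),"seat along",round((m@u(d))-off,1),"across",round(m@u(d-90),1))
t=77
rep("small top pegtops",plane("top",A([(370,145),(350,235)]),46)+dt,t,-41)
rep("small top pegbase",plane("top",A([(338,152),(317,234)]),14)+dt,t,-41)
rep("small scene tops",plane("scene",C([(115,336),(65,381)]),46)-dt,t,-41)
rep("small scene base",plane("scene",C([(118,390),(68,440)]),12)-dt,t,-41)
rep("small top stop in",plane("top",A([(84,80),(66,178)]),20)+dt,t,73)
s=plane("scene",C([(340,478),(280,538)]),20)-dt;rep("small scene stop in",s,t,73)
rep("small base centre",np.array([[427,-276.5]]),t,0)
t=80
rep("large scene tops",plane("scene",D([(488,331),(457,379)]),54)-dt,t,-68)
rep("large scene base",plane("scene",D([(487,388),(457,438)]),12)-dt,t,-68)
rep("large top tops",plane("top",B([(755,145),(742,243)]),54)+dt,t,-68)
rep("large base centre",np.array([[425,6.5]]),t,0)
rep("large scene stop",plane("scene",D([(755,515),(725,560)]),20)-dt,t,108)
st()
```

```text
small top pegtops [ 416.4 -340.1] seat along -196.7 across 482.2
small top pegbase [ 415.7 -331.4] seat along -188.4 across 479.6
small scene tops [ 417.3 -324.4] seat along -181.2 across 479.6
small scene base [ 417.5 -326. ] seat along -182.7 across 480.1
small top stop in [ 442.1 -219.8] seat along -187.7 across 480.3
small scene stop in [ 451.4 -209.8] seat along -175.9 across 487.1
small base centre [ 427.  -276.5] seat along -173.4 across 478.3
large scene tops [412.4 -69.9] seat along 70.8 across 418.3
large scene base [413.3 -68.3] seat along 72.5 across 418.9
large top tops [411.5 -93.2] seat along 47.7 across 421.4
large base centre [425.    6.5] seat along 80.2 across 417.4
large scene stop [463.  101.6] seat along 72.5 across 438.3
t 8.3 p [ 437.2 -223.2  150.2] yaw -102.8 w 17.0 F [ 0.4 -0.4 -0.8] g 59.7
```

Run:
```python
from h import *
print(go(424.7,-288.9,85,-103))
```

```text
('slide', array([66.8, -2.5, 65.2]), 'dr', array([0.01, 0.  , 0.03]))
```

>>> step_arm(
  motion=[
    {"slide": [30,-1,10],"dr": [0,0,0],"jaw": 8},
    {"slide": [55,-2,30],"dr": [0,0,0],"jaw": 8},
    {"slide": [66,-2.5,50],"dr": [0,0,0],"jaw": 8},
    {"slide": [67,-2.5,65],"dr": [0,0,0.03],"jaw": 8},
    {"slide": [67,-2.5,65],"dr": [0,0,0.03],"jaw": 8},
    {"slide": [67,-2.5,65],"dr": [0,0,0.03],"jaw": 8},
    {"slide": [67,-2.5,65],"dr": [0,0,0.03],"jaw": 8},
    {"slide": [67,-2.5,65],"dr": [0,0,0.03],"jaw": 8},
  ],
)

```text
clock: 9.3
position: [427.9, -287.0, 86.3]
ee_rot: [-0.623, 0.782, -0.001, 0.0]
contact_force: [-0.6, 0.1, -1.2]
gripper_width: 16.8
grasp_force: 59.7
```

Run:
```python
from h import *
st(); print(go(424.7,-288.9,85,-103))
b=optics.get_image("scene");a=optics.get_image("top")
cv2.imwrite("pics/s3.png",b);cv2.imwrite("pics/t3.png",a)
cv2.imwrite("pics/c3.png",np.hstack([cv2.resize(b[130:230,180:280],(400,400),interpolation=cv2.INTER_CUBIC),cv2.resize(a[190:290,290:390],(400,400),interpolation=cv2.INTER_CUBIC)]))
```

```text
t 9.3 p [ 427.9 -287.    86.3] yaw -102.9 w 16.8 F [-0.6  0.1 -1.2] g 59.7
('slide', array([2.5, 2.7, 1.3]), 'dr', array([-0.01, -0.  ,  0.01]))
```

View pics/c3.png

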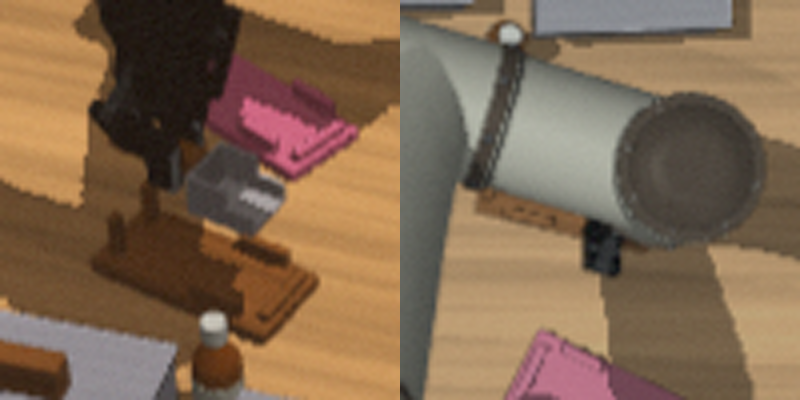

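The left half (scene) shows the small scoop held level over the brown rest, with its mouth's lower edge from about (236,232) to (284,203). The right half (top) is mostly hidden by the arm.

Run:
```python
from h import *
q=plane("scene",[(180+236/4,130+232/4),(180+284/4,130+203/4)],81)-[2.3,.8]
print(q,q.mean(0),[ (p-[427.9,-287])@np.array([.225,.974]) for p in q],[ (p-[427.9,-287])@np.array([.974,-.225]) for p in q])
V=proj("scene",[[427.9+68*.225+s*20*.974,-287+68*.974-s*20*.225,81] for s in(1,-1)]);print((V-[180,130])*4)
```

```text
[[ 461.99226568 -232.77916919]
 [ 427.24078846 -213.3964362 ]] [ 444.61652707 -223.0878027 ] [np.float64(60.48184898456992), np.float64(71.54154854639059)] [np.float64(21.00617984459168), np.float64(-17.202873895323187)]
[[246.97434078 232.5519257 ]
 [281.65820325 196.01642208]]
```

>>> step_arm(
  motion=[
    {"slide": [2.5,2.7,3],"dr": [0,0,0],"jaw": 8},
    {"slide": [2.5,2.7,15],"dr": [0,0,0],"jaw": 8},
    {"slide": [2.5,2.7,25],"dr": [0,0,0],"jaw": 8},
    {"slide": [2.5,2.7,28],"dr": [0,0,0],"jaw": 8},
    {"slide": [2.5,2.7,28],"dr": [0,0,0],"jaw": 8},
    {"slide": [2.5,2.7,28],"dr": [0,0,0],"jaw": 8},
    {"slide": [2.5,2.7,28],"dr": [0,0,0],"jaw": 8},
    {"slide": [2.5,2.7,28],"dr": [0,0,0],"jaw": 8},
  ],
)

```text
clock: 10.4
position: [424.4, -289.1, 58.0]
ee_rot: [-0.623, 0.782, -0.0, 0.0]
contact_force: [-0.8, -0.0, -1.0]
gripper_width: 16.6
grasp_force: 59.7
```

Run:
```python
from h import *
st(); print(go(424.7,-288.9,18,-103))
```

```text
t 10.4 p [ 424.4 -289.1   58. ] yaw -102.9 w 16.6 F [-0.8 -0.  -1. ] g 59.7
('slide', array([-0.3, -0.2, 40. ]), 'dr', array([-0.  , -0.  ,  0.01]))
```

>>> step_arm(
  motion=[
    {"slide": [0,0,8],"dr": [0,0,0],"jaw": 8},
    {"slide": [0,0,16],"dr": [0,0,0],"jaw": 8},
    {"slide": [0,0,24],"dr": [0,0,0],"jaw": 8},
    {"slide": [0,0,31],"dr": [0,0,0],"jaw": 8},
    {"slide": [0,0,36],"dr": [0,0,0],"jaw": 8},
    {"slide": [0,0,39],"dr": [0,0,0],"jaw": 8},
    {"slide": [0,0,40],"dr": [0,0,0],"jaw": 8},
    {"slide": [0,0,40],"dr": [0,0,0],"jaw": 8},
  ],
)

```text
clock: 11.4
position: [424.4, -289.1, 17.8]
ee_rot: [-0.623, 0.782, -0.0, 0.0]
contact_force: [-0.2, 0.5, -0.4]
gripper_width: 17.0
grasp_force: 59.7
```

>>> step_arm(
  motion=[
    {"slide": [0,0,1],"dr": [0,0,0],"jaw": 8},
    {"slide": [0,0,1],"dr": [0,0,0],"jaw": 8},
    {"slide": [0,0,1],"dr": [0,0,0],"jaw": 26},
    {"slide": [0,0,1],"dr": [0,0,0],"jaw": 32},
    {"slide": [0,0,1],"dr": [0,0,0],"jaw": 36},
    {"slide": [0,0,-8],"dr": [0,0,0],"jaw": 36},
    {"slide": [0,0,-40],"dr": [0,0,0],"jaw": 36},
    {"slide": [0,0,-90],"dr": [0,0,0],"jaw": 45},
  ],
)

```text
clock: 12.4
position: [423.3, -288.7, 107.9]
ee_rot: [-0.623, 0.782, 0.002, -0.001]
contact_force: [1.2, -0.3, 0.9]
gripper_width: 45.1
grasp_force: 0.0
```

Run:
```python
from h import *
st(); print(go(624.6,93.6,140,-97.5))
```

```text
t 12.4 p [ 423.3 -288.7  107.9] yaw -102.9 w 45.1 F [ 1.2 -0.3  0.9] g 0.0
('slide', array([-417.7, -110.5,  -32.3]), 'dr', array([ 0.03,  0.  , -0.68]))
```

>>> step_arm(
  motion=[
    {"slide": [-10,-3,-25],"dr": [0,0,0],"jaw": 45},
    {"slide": [-65,-18,-32],"dr": [0,0,-0.1],"jaw": 45},
    {"slide": [-125,-33,-32],"dr": [0,0,-0.2],"jaw": 45},
    {"slide": [-185,-48,-32],"dr": [0,0,-0.3],"jaw": 45},
    {"slide": [-245,-64,-32],"dr": [0,0,-0.4],"jaw": 45},
    {"slide": [-305,-80,-32],"dr": [0,0,-0.5],"jaw": 45},
    {"slide": [-362,-96,-32],"dr": [0,0,-0.6],"jaw": 45},
    {"slide": [-416,-110,-32],"dr": [0,0,-0.68],"jaw": 45},
  ],
)

```text
clock: 13.4
position: [625.3, 93.8, 140.4]
ee_rot: [-0.66, 0.751, -0.0, 0.0]
contact_force: [-0.2, -0.6, 0.4]
gripper_width: 44.9
grasp_force: 0.0
```

Run:
```python
from h import *
st(); print(go(624.6,93.6,9,-97.5))
b=optics.get_image("scene");a=optics.get_image("top");cv2.imwrite("pics/s4.png",b);cv2.imwrite("pics/t4.png",a)
cv2.imwrite("pics/c4.png",np.hstack([cv2.resize(b[165:225,190:270],(400,300),interpolation=cv2.INTER_CUBIC),cv2.resize(a[210:270,295:375],(400,300),interpolation=cv2.INTER_CUBIC)]))
```

```text
t 13.4 p [625.3  93.8 140.4] yaw -97.4 w 44.9 F [-0.2 -0.6  0.4] g 0.0
('slide', array([  0.3,   0.8, 131.4]), 'dr', array([-0.01,  0.  ,  0.01]))
```

View pics/c4.png

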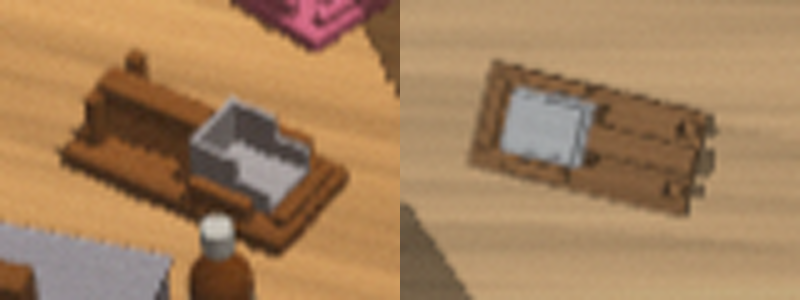

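The small scoop sits in its rest (left picture: bowl between the cheeks near (250,150), handle between the pegs; right picture agrees). Next, the large scoop.

>>> step_arm(
  motion=[
    {"slide": [0,0.5,40],"dr": [0,0,0],"jaw": 45},
    {"slide": [0,0.5,80],"dr": [0,0,0],"jaw": 45},
    {"slide": [0,0.5,112],"dr": [0,0,0],"jaw": 45},
    {"slide": [0,0.5,129],"dr": [0,0,0],"jaw": 45},
    {"slide": [0,0.5,131],"dr": [0,0,0],"jaw": 45},
    {"slide": [0,0.5,131],"dr": [0,0,0],"jaw": 10},
    {"slide": [0,0.5,131],"dr": [0,0,0],"jaw": 10},
    {"slide": [0,0.5,131],"dr": [0,0,0],"jaw": 10},
  ],
)

```text
clock: 14.5
position: [625.3, 92.1, 10.4]
ee_rot: [-0.66, 0.752, -0.001, 0.001]
contact_force: [-0.9, -1.5, 2.7]
gripper_width: 21.1
grasp_force: 60.0
```

Run:
```python
from h import *
st(); print(go(423.6,-5.7,140,-99.8))
```

```text
t 14.5 p [625.3  92.1  10.4] yaw -97.5 w 21.1 F [-0.9 -1.5  2.7] g 60.0
('slide', array([ 123. ,  186.8, -130.3]), 'dr', array([-0.02,  0.01,  0.29]))
```

>>> step_arm(
  motion=[
    {"slide": [0,0,-10],"dr": [0,0,0],"jaw": 10},
    {"slide": [0,0,-35],"dr": [0,0,0],"jaw": 10},
    {"slide": [0,0,-75],"dr": [0,0,0],"jaw": 10},
    {"slide": [5,8,-115],"dr": [0,0,0],"jaw": 10},
    {"slide": [25,38,-130],"dr": [0,0,0.1],"jaw": 10},
    {"slide": [55,83,-130],"dr": [0,0,0.2],"jaw": 10},
    {"slide": [90,135,-130],"dr": [0,0,0.29],"jaw": 10},
    {"slide": [115,174,-130],"dr": [0,0,0.29],"jaw": 10},
  ],
)

```text
clock: 15.5
position: [433.3, -0.7, 138.5]
ee_rot: [-0.644, 0.765, 0.001, -0.001]
contact_force: [-0.1, 0.4, -1.9]
gripper_width: 20.9
grasp_force: 59.3
```

Run:
```python
from h import *
st(); print(go(423.6,-5.7,95,-99.8))
```

```text
t 15.5 p [433.3  -0.7 138.5] yaw -99.9 w 20.9 F [-0.1  0.4 -1.9] g 59.3
('slide', array([ 6.5,  8.6, 43.6]), 'dr', array([ 0.01, -0.  , -0.01]))
```

>>> step_arm(
  motion=[
    {"slide": [6.5,8.6,10],"dr": [0,0,0],"jaw": 10},
    {"slide": [6.5,8.6,25],"dr": [0,0,0],"jaw": 10},
    {"slide": [6.5,8.6,40],"dr": [0,0,0],"jaw": 10},
    {"slide": [6.5,8.6,50],"dr": [0,0,0],"jaw": 10},
    {"slide": [6.5,8.6,55],"dr": [0,0,0],"jaw": 10},
    {"slide": [6.5,8.6,55],"dr": [0,0,0],"jaw": 10},
    {"slide": [6.5,8.6,55],"dr": [0,0,0],"jaw": 10},
    {"slide": [6.5,8.6,55],"dr": [0,0,0],"jaw": 10},
  ],
)

```text
clock: 16.5
position: [427.3, -4.3, 84.1]
ee_rot: [-0.644, 0.765, -0.0, 0.0]
contact_force: [0.4, 0.2, -1.6]
gripper_width: 21.0
grasp_force: 59.3
```

Run:
```python
from h import *
st(); print(go(423.6,-5.7,24,-99.8))
b=optics.get_image("scene");cv2.imwrite("pics/s5.png",b)
cv2.imwrite("pics/c5.png",cv2.resize(b[150:260,270:400],(780,660))[:600])
s=arm.read_state()["position"];d=np.radians(80);u=np.array([np.cos(d),np.sin(d)]);v=np.array([np.sin(d),-np.cos(d)])
V=proj("scene",[[*(s[:2]+[2.3,.8]+103*u+k*30*v),s[2]-10.4] for k in(1,-1)]);print("expected mouth px in crop",(V-[270,150])*6)
```

```text
t 16.5 p [427.3  -4.3  84.1] yaw -99.8 w 21.0 F [ 0.4  0.2 -1.6] g 59.3
('slide', array([ 2. ,  3.5, 60.1]), 'dr', array([-0.01,  0.  , -0.  ]))
expected mouth px in crop [[575.17754954 432.06248807]
 [629.07534523 337.74184179]]
```

View pics/c5.png

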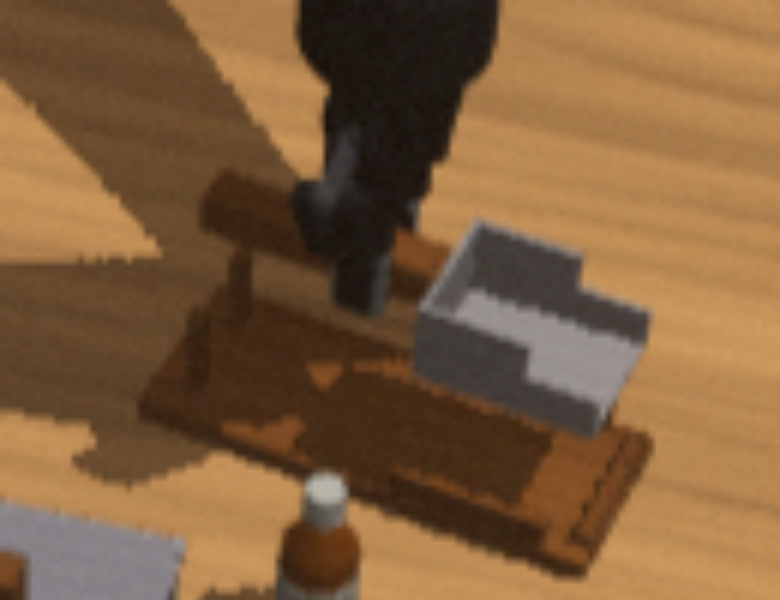

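Run:
```python
from h import *
s=np.array([427.3,-4.3]);d=np.radians(80.2);u=np.array([np.cos(d),np.sin(d)]);v=np.array([np.sin(d),-np.cos(d)])
def f(t,p,z,al):
    q=plane("scene",[(270+p[0]/6,150+p[1]/6)],z)[0]-[2.3,.8]-s;print(t,"along",round(q@u-al,1),"across",round(q@v,1))
f("near mouth bottom",(600,436),74,103);f("far mouth side top",(650,315),74+20,103)
f("near back top",(415,315),74+38,25);f("far back top",(480,222),112,25);f("near back bot",(415,372),74,25)
f("handle end far top",(228,170),112,-80);f("handle end near top",(203,205),112,-80)
f("stop in near",(570,545),20,108);f("stop in far",(632,440),20,108)
```

```text
near mouth bottom along 9.3 across 28.2
far mouth side top along 7.9 across -25.0
near back top along 8.7 across 36.2
far back top along 10.8 across -25.7
near back bot along 8.9 across 28.9
handle end far top along 12.1 across -7.4
handle end near top along 12.3 across 16.7
stop in near along 2.6 across 39.3
stop in far along 4.2 across -27.7
```

The crop shows the large scoop held level. The near lower mouth corner is at (600,436), and the rest's stop inner edge runs from (570,545) to (632,440). The scoop sits about 9 mm ahead of nominal and the seat about 3 mm, so I shift it back 6.5 mm.

>>> step_arm(
  motion=[
    {"slide": [3,2,0],"dr": [0,0,0],"jaw": 10},
    {"slide": [6.5,3.5,4],"dr": [0,0,0],"jaw": 10},
    {"slide": [6.5,3.5,10],"dr": [0,0,0],"jaw": 10},
    {"slide": [6.5,3.5,15],"dr": [0,0,0],"jaw": 10},
    {"slide": [6.5,3.5,15],"dr": [0,0,0],"jaw": 10},
    {"slide": [6.5,3.5,15],"dr": [0,0,0],"jaw": 10},
    {"slide": [6.5,3.5,15],"dr": [0,0,0],"jaw": 10},
    {"slide": [6.5,3.5,15],"dr": [0,0,0],"jaw": 10},
  ],
)

```text
clock: 17.55
position: [422.6, -10.2, 68.8]
ee_rot: [-0.644, 0.765, -0.0, 0.0]
contact_force: [1.1, -1.2, -2.1]
gripper_width: 21.3
grasp_force: 59.3
```

Run:
```python
from h import *
st(); s=arm.read_state()["position"];d=np.radians(80);u=np.array([np.cos(d),np.sin(d)]);v=np.array([np.sin(d),-np.cos(d)]);print("along",s[:2]@u,"across",s[:2]@v)
```

```text
t 17.55 p [422.6 -10.2  68.8] yaw -99.8 w 21.3 F [ 1.1 -1.2 -2.1] g 59.3
along 63.33284417476101 across 417.9193127701316
```

>>> step_arm(
  motion=[
    {"slide": [0,0,8],"dr": [0,0,0],"jaw": 10},
    {"slide": [0,0,16],"dr": [0,0,0],"jaw": 10},
    {"slide": [0,0,24],"dr": [0,0,0],"jaw": 10},
    {"slide": [0,0,32],"dr": [0,0,0],"jaw": 10},
    {"slide": [0,0,38],"dr": [0,0,0],"jaw": 10},
    {"slide": [0,0,42],"dr": [0,0,0],"jaw": 10},
    {"slide": [0,0,45],"dr": [0,0,0],"jaw": 10},
    {"slide": [0,0,45],"dr": [0,0,0],"jaw": 10},
  ],
)

```text
clock: 18.55
position: [422.4, -10.3, 23.6]
ee_rot: [-0.644, 0.765, 0.0, -0.0]
contact_force: [-0.5, 0.7, -2.1]
gripper_width: 21.1
grasp_force: 59.3
```

>>> step_arm(
  motion=[
    {"slide": [0,0,1],"dr": [0,0,0],"jaw": 10},
    {"slide": [0,0,1.8],"dr": [0,0,0],"jaw": 10},
    {"slide": [0,0,1.8],"dr": [0,0,0],"jaw": 10},
    {"slide": [0,0,1.8],"dr": [0,0,0],"jaw": 10},
    {"slide": [0,0,1.8],"dr": [0,0,0],"jaw": 10},
    {"slide": [0,0,1.8],"dr": [0,0,0],"jaw": 10},
    {"slide": [0,0,1.8],"dr": [0,0,0],"jaw": 10},
    {"slide": [0,0,1.8],"dr": [0,0,0],"jaw": 10},
  ],
)

```text
clock: 19.55
position: [422.6, -10.3, 22.3]
ee_rot: [-0.644, 0.765, -0.0, 0.0]
contact_force: [-1.3, -1.5, 5.6]
gripper_width: 21.0
grasp_force: 60.3
```

Contact with +5.6 N, so it is down. I release and back off.

>>> step_arm(
  motion=[
    {"slide": [0,0,0],"dr": [0,0,0],"jaw": 28},
    {"slide": [0,0,0],"dr": [0,0,0],"jaw": 34},
    {"slide": [0,0,0],"dr": [0,0,0],"jaw": 40},
    {"slide": [0,0,-10],"dr": [0,0,0],"jaw": 40},
    {"slide": [0,0,-40],"dr": [0,0,0],"jaw": 40},
    {"slide": [0,0,-90],"dr": [0,0,0],"jaw": 40},
    {"slide": [0,30,-130],"dr": [0,0,0],"jaw": 40},
    {"slide": [-40,45,-150],"dr": [0,0,0],"jaw": 40},
  ],
)

```text
clock: 20.55
position: [384.2, 36.3, 174.5]
ee_rot: [-0.643, 0.766, -0.0, 0.002]
contact_force: [1.3, 0.1, 0.1]
gripper_width: 40.5
grasp_force: 0.0
```

>>> step_arm(
  motion=[
    {"slide": [-50,0,0],"dr": [0,0,0],"jaw": 40},
    {"slide": [-100,0,0],"dr": [0,0,0],"jaw": 40},
    {"slide": [-150,0,0],"dr": [0,0,0],"jaw": 40},
    {"slide": [-200,0,0],"dr": [0,0,0],"jaw": 40},
    {"slide": [-250,0,0],"dr": [0,0,0],"jaw": 40},
    {"slide": [-300,0,0],"dr": [0,0,0],"jaw": 40},
    {"slide": [-300,0,0],"dr": [0,0,0],"jaw": 40},
    {"slide": [-300,0,0],"dr": [0,0,0],"jaw": 40},
  ],
)

```text
clock: 21.55
position: [435.6, 331.8, 171.9]
ee_rot: [-0.644, 0.765, -0.0, -0.001]
contact_force: [-0.7, -0.3, -0.5]
gripper_width: 39.7
grasp_force: 0.0
```

Run:
```python
from h import *
st()
b=optics.get_image("scene");a=optics.get_image("top")
cv2.imwrite("pics/f.png",np.hstack([cv2.resize(b[160:340,140:380],(400,300)),cv2.resize(a[150:270,205:365],(400,300),interpolation=cv2.INTER_CUBIC)]))
```

```text
t 21.55 p [435.6 331.8 171.9] yaw -99.8 w 39.7 F [-0.7 -0.3 -0.5] g 0.0
```

View pics/f.png

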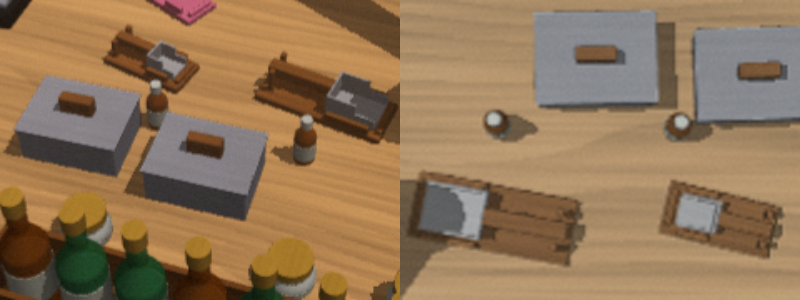

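Both scoops are seated. In the left picture the bowls lie between the cheeks at (170,62) and (362,100). In the right picture the handles lie between the pegs, the other two tins are closed and the bottles are unmoved.

```bash
python3 -c "
from bench import arm
print(arm.job_done())"
```

```text
the job is handed in; nothing more can be done
None
```

Both scoops are in their own brown rests, the opened tin's lid is flat on the mat, the other two tins were never opened, and no bystander appears to have moved; the job was handed in at about 22 s, with no verdict shown.

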